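# Mix the chestnuts into the bowl of walnuts

### The arm

A 6-joint arm with a two-finger parallel gripper is mounted at the origin on the work surface. World frame = base frame: x ahead of the robot, y to its left, z up, the work surface at z = 0. Lengths are in m, angles in rad, forces in N, time in s.
With the tool pointing down it reaches from about 0.25 to 0.775 m from the base axis. Payload 8.9 kg.
Tool frame: the origin (TCP) lies midway between the tips of the shut fingers; the grasp point (between the pads) lies bot.grip_point_offset behind it (bot.grip_point_offset is the distance from the TCP to the grasp point, in m); z points along the fingers, y is the line along which they close (so a half turn about z gives the same grasp; the last joint's range is limited). The gripper opens to 85 mm and grips with 20 to 120 N. Pads are 22 mm wide; open, the fingers measure 114 mm over their backs; the gripper's body (76 mm by 85 mm) begins 54 mm behind the grasp point. The pads swing forward as they close: fully open they stand 13 mm farther back than shut.
Start: joints at [1.111, 0.291, -0.153, 1.127, 0, 1.431], TCP at [0.166, 0.498, 0.231] pointing down, gripper open.
Joint ranges: [-2.52, 2.52], [-0.91, 1.74], [-1.3, 1.37], [-1.96, 2.02], [-1.52, 1.47], [-3.14, 3.14]. Speed limits (rad/s): [2.22, 2.22, 2.79, 3.14, 3.14, 3.14].

### API

Orientations are given as [roll, pitch, yaw] about the fixed x, y, z axes, in that order (R = Rz(yaw) Ry(pitch) Rx(roll)).
In Python, from cell import bot gives the robot as it stands. Calls block until the motion is done:
- bot.movep(position, orientation): joint-space move of the TCP to a pose.
- bot.move_straight(position, orientation=None, v=0.15): straight line of the TCP; orientation=None keeps the orientation; v is the mean speed in m/s.
- bot.move_j(angles): joint-space move.
- bot.move_gripper(opening): finger opening in m; the grip force is fixed at half the most; returns when the fingers have stopped.
- bot.sleep(seconds).
- bot.solve_ik(position, orientation): joint angles nearest the present ones, or None.
- bot.capture(name): name is "scene" or "top"; returns the picture (420x560x3 uint8, blue, green, red); there is no depth.
- bot.camera_info(name): a dict with "fx", "fy", "cx", "cy" (pixels), "view" (4x4, takes a point from world to camera coordinates). Camera axes: x right, y down, z forward; pixel columns grow to the right and rows downward; lengths in m; the calibration is good to about 2 mm. A picture is of the moment at which its call begins. camera_info takes no time and is no camera call.
A pose or a line that the arm cannot do raises bot.Unreachable and nothing moves.
- bot.finish_job(): hands the job in; it is judged then, once.
Readings, each from a call of its own:
- bot.get_time_s(): time.
- bot.get_q(): joint angles.
- bot.get_qvel(): joint speeds.
- bot.get_effort(): joint torques, N m.
- bot.get_ee_pos(): TCP position.
- bot.get_eef_rot(): TCP orientation.
- bot.get_ft_force(): force on the tool from outside, world axes, zero at the start.
- bot.get_torque(): the same for the moment, N m.
- bot.get_finger_gap(): finger opening in m.
- bot.get_grip_force(): force on a finger pad.
Only numpy, scipy, OpenCV 4.12 (cv2) and the standard library are available. Lean on these libraries where they do the work, as an engineer would, in place of code of your own. Each camera call takes 0.05 s, during which the arm holds its last target. There are 200 camera calls.

### The job

Tip all the chestnuts from the steel beaker into the bowl of walnuts and stand the empty beaker upright back on the counter. Then take the wooden spoon from its crock and stir the nuts with it, keeping its head down among them and a good way out from the middle, about three full turns round the bowl, and stand the spoon back in the crock, head down. Keep every nut in the bowl, and leave the bowl, the crock and the other things on the counter where they are.

Things in the scene. Friction and masses are not known exactly. Their poses are not given: they have to be found in the camera images.
- bowl: Round pale grey-blue stoneware mixing bowl, about 1.3 kg, loose on the counter. Origin: centre of its underside, z up, any yaw. 88 mm tall; outer radius 114 mm at the rim, 97 mm at 30 mm height, 70 mm at the foot; wall 6 mm. Inner floor 10 mm above the origin, flat to about 74 mm radius; inner radius about 89 mm at 30 mm height, 108 mm at the rim. Slides if pushed with about 10 N.
- beaker: Stainless steel tumbler without handle, straight, 100 mm tall, 67 mm outer diameter (69 mm over a thin rim bead); wall 3.5 mm, floor 4 mm; 120 to 200 g. Origin: centre of its underside, z to the mouth. Starts upright, the four chestnuts in one layer on its floor; they roll out once it is tipped beyond level (100 to 125 degrees from upright).
- spoon: Wooden spoon, 200 mm long, 55 g. Origin: tip of its head; z along the spoon to the handle's end. Head: flat oval 62 mm long, 38 mm wide (y), 15 mm thick (x). Handle: straight, flattened, 18 mm wide (y), 10 mm thick (x), from 55 to 200 mm. Starts head down in the crock, its tip near the middle of the crock's floor, leaning about 14 degrees in any direction against the crock's rim.
- spoon_grip (a point): Point on the spoon's axis 152 mm from the tip, in the handle: a good place to hold it firmly across its flats, with the fingers pointing along the handle towards the head; 48 mm of handle stand beyond it. Same axes as the spoon.
- crock: White ceramic utensil crock, 0.75 kg, loose on the counter, 115 mm tall; outer radius 36 mm at the foot, 40 mm at mid height, 41 mm at the rim bead; wall 6 mm; inner floor 8 mm above the origin, inner radius 33 mm at the mouth, 30 mm at the floor. Origin: centre of its underside, z up.
- walnut0: One of the walnuts: a light-brown nut in its shell, 37 mm long, 33 mm thick, 14 g, loose. Starts in the bowl. Origin at its centre.
- walnut1: One of the walnuts: a light-brown nut in its shell, 37 mm long, 33 mm thick, 14 g, loose. Starts in the bowl. Origin at its centre.
- walnut2: One of the walnuts: a light-brown nut in its shell, 37 mm long, 33 mm thick, 14 g, loose. Starts in the bowl. Origin at its centre.
- walnut3: One of the walnuts: a light-brown nut in its shell, 37 mm long, 33 mm thick, 14 g, loose. Starts in the bowl. Origin at its centre.
- chestnut0: One of the chestnuts: a dark-brown shiny squat nut, 23 mm across, 21 mm thick, 11 g, loose. Starts in the beaker. Origin at its centre.
- chestnut1: One of the chestnuts: a dark-brown shiny squat nut, 23 mm across, 21 mm thick, 11 g, loose. Starts in the beaker. Origin at its centre.
- chestnut2: One of the chestnuts: a dark-brown shiny squat nut, 23 mm across, 21 mm thick, 11 g, loose. Starts in the beaker. Origin at its centre.
- chestnut3: One of the chestnuts: a dark-brown shiny squat nut, 23 mm across, 21 mm thick, 11 g, loose. Starts in the beaker. Origin at its centre.
- nutcracker: Bystander: steel nutcracker, lying flat beyond the bowl, 158 mm long along its x axis, 52 mm wide, 12 mm high. Origin: middle of its underside. To be left alone.
- can: Bystander: plain food can, 74 mm diameter, 110 mm tall, 0.42 kg, standing loose. Origin: centre of its underside. To be left alone.
- jar: Bystander: clip-top glass jar of oats, 100 mm diameter, 153 mm tall, does not move. Origin: centre of its underside. To be left alone.

How it is judged:
By the outcome, as a careful person would: the job done as asked, in the order asked, and still so for the second after the job is handed in, with the robot touching nothing.
It also fails if it takes over 72 s, if anything falls off the work surface, if the arm or the gripper's body presses on something with over 40 N, if the wrist force passes 120 N, or if a joint passes its speed limit or range.

## Working session

There is one attempt and no reset: what is moved stays moved. The work goes in short steps, each a Python script; the robot and the scene stay as the last script left them, time stands still between calls to the robot, and variables do not carry over. Pictures are saved under pics/ and viewed, at most 12 in all, crops included, and the job is handed in when it is done.

```bash
ls; mkdir -p pics; python3 - <<'E'
from cell import bot
import cv2,numpy as np
for n in("scene","top"):
    cv2.imwrite(f"pics/{n}0.png",bot.capture(n)); c=bot.camera_info(n)
    V=np.array(c["view"]);print(n,c["fx"],c["fy"],c["cx"],c["cy"],np.round(-V[:3,:3].T@V[:3,3],3),np.round(V[:3,:3],3).tolist())
print(bot.get_time_s(),bot.grip_point_offset,bot.get_eef_rot(),bot.get_ee_pos())
E
```

```text
pics
scene 531.9144149441603 531.9144149441603 282.6860455303801 208.6077406139406 [ 1.289 -0.614  0.896] [[0.652, 0.758, 0.02], [0.505, -0.414, -0.758], [-0.566, 0.504, -0.652]]
top 517.7128223581734 517.7128223581734 281.55826099663324 210.88101843794095 [ 0.444 -0.014  1.365] [[-0.028, -0.999, -0.023], [-0.99, 0.031, -0.141], [0.142, 0.019, -0.99]]
0.1 0.0187 [-3.14044512e+00 -1.63147686e-04  2.82083233e+00] [0.16535394 0.4978796  0.2307838 ]
```

View pics/scene0.png

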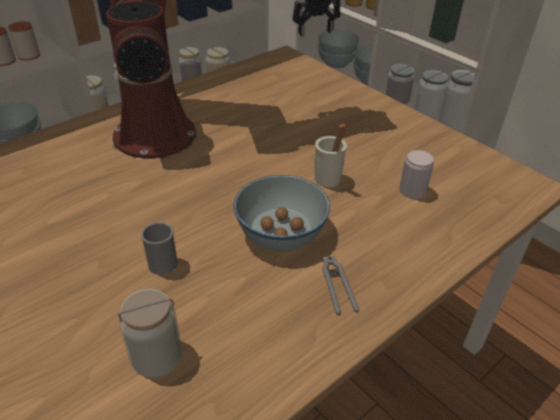

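View pics/top0.png

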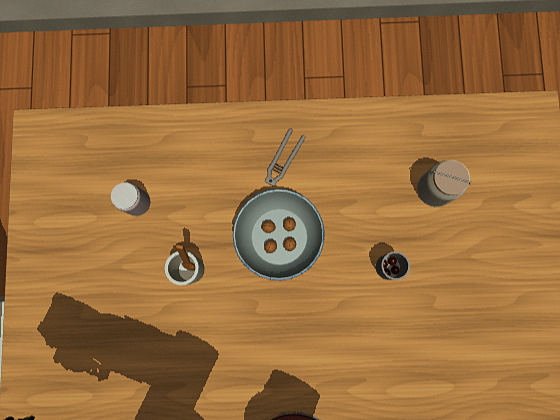

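The scene view shows the bowl at (282,212), the crock and spoon at (330,160) and the beaker at (160,248). In the top view the bowl is at (279,234), the crock at (182,267), the beaker at (392,265), the can at (126,195) and the jar at (450,180). Next I'll zoom in on the details.

```bash
python3 - <<'E'
import cv2,numpy as np
t=cv2.imread("pics/top0.png");s=cv2.imread("pics/scene0.png")
def c(i,u,v,w,h):return cv2.resize(i[v:v+h,u:u+w],(400,300),interpolation=cv2.INTER_CUBIC)
o=np.vstack([np.hstack([c(t,146,215,80,60+15-15),c(t,352,235,80,60)]),np.hstack([c(s,290,115,100,75),c(s,120,215,80,60)])])
cv2.imwrite("pics/z0.png",o)
E
```

```text
(no output)
```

View pics/z0.png

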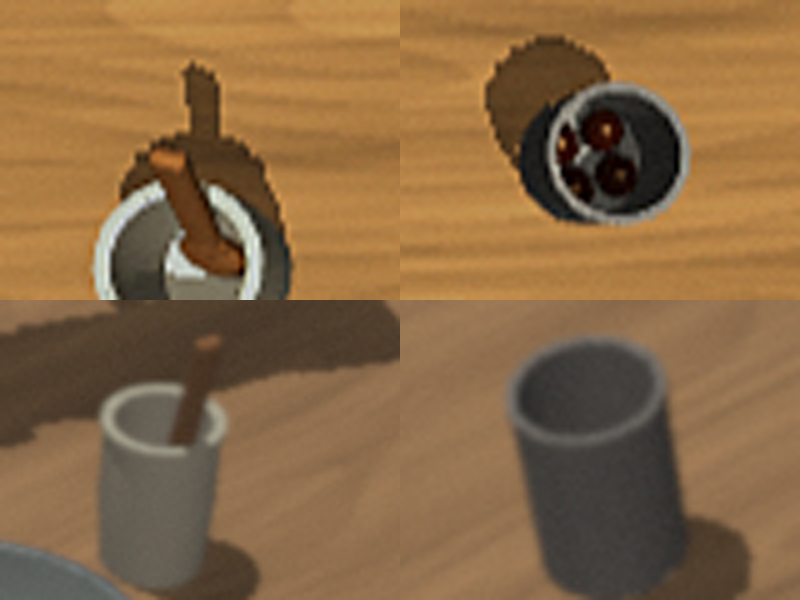

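```bash
cat > h.py <<'E'
import numpy as np,cv2
from cell import bot
from scipy.spatial.transform import Rotation as Ro
def ray(n,u,v):
    c=bot.camera_info(n);V=np.array(c["view"]);R=V[:3,:3]
    d=R.T@np.array([(u-c["cx"])/c["fx"],(v-c["cy"])/c["fy"],1]);return -R.T@V[:3,3],d/np.linalg.norm(d)
def plane(n,u,v,z):
    o,d=ray(n,u,v);return o+d*(z-o[2])/d[2]
def tri(a,b):
    (o1,d1),(o2,d2)=ray("top",*a),ray("scene",*b)
    t=np.linalg.lstsq(np.stack([d1,-d2],1),o2-o1,rcond=None)[0]
    p,q=o1+d1*t[0],o2+d2*t[1];return (p+q)/2,np.linalg.norm(p-q)
def proj(n,P):
    c=bot.camera_info(n);V=np.array(c["view"]);p=V[:3,:3]@np.asarray(P)+V[:3,3]
    return c["fx"]*p[0]/p[2]+c["cx"],c["fy"]*p[1]/p[2]+c["cy"]
E
python3 - <<'E'
from h import *
t=cv2.imread("pics/top0.png");hsv=cv2.cvtColor(t,cv2.COLOR_BGR2HSV)
m=((hsv[...,1]<75)).astype(np.uint8)*255
m[:115]=0
cs,_=cv2.findContours(m,cv2.RETR_EXTERNAL,cv2.CHAIN_APPROX_NONE)
for k in cs:
    if cv2.contourArea(k)>60:
        (u,v),r=cv2.minEnclosingCircle(k);print("blob",round(u,1),round(v,1),round(r,1),cv2.boundingRect(k),cv2.contourArea(k))
for n,u,v,z,r in(("bowl",279,234,.088,.114),("crock",182,268,.115,.041),("beaker",395.8,265.8,.1,.0345),("can",126,195,.11,.037),("jar",450,174,.153,.05)):print(n,plane("top",u,v,z).round(4),r*517.7/(1.365-z))
print(tri((179.6,246.6),(342,125)))
s=cv2.imread("pics/scene0.png")
c=lambda i,u,v,w,h:cv2.resize(i[v:v+h,u:u+w],(400,500),interpolation=cv2.INTER_NEAREST)
cv2.imwrite("pics/z1.png",np.hstack([c(t,166,238,32,40),c(s,324,118,32,40)]))
E
```

```text
blob 1.5 341.5 45.5 (0, 296, 4, 92) 139.0
blob 392.5 266.0 16.8 (376, 252, 34, 28) 711.5
blob 184.0 267.9 19.7 (165, 251, 39, 34) 791.0
blob 278.1 234.1 46.0 (233, 189, 91, 92) 6210.0
blob 130.0 199.0 20.2 (111, 182, 39, 34) 911.0
blob 444.0 186.0 27.3 (417, 163, 55, 44) 1254.0
blob 284.5 158.0 30.2 (265, 129, 40, 57) 504.5
bowl [0.5694 0.0181 0.088 ] 46.215974941268605
crock [0.4915 0.2537 0.115 ] 16.980560000000004
beaker [ 0.4824 -0.2627  0.1   ] 14.119090909090913
can [0.6756 0.394  0.11  ] 15.262868525896417
jar [ 0.6935 -0.3929  0.153 ] 21.357260726072614
(array([0.53723907, 0.24169553, 0.20032207]), np.float64(0.0021804123077043985))
```

View pics/z1.png

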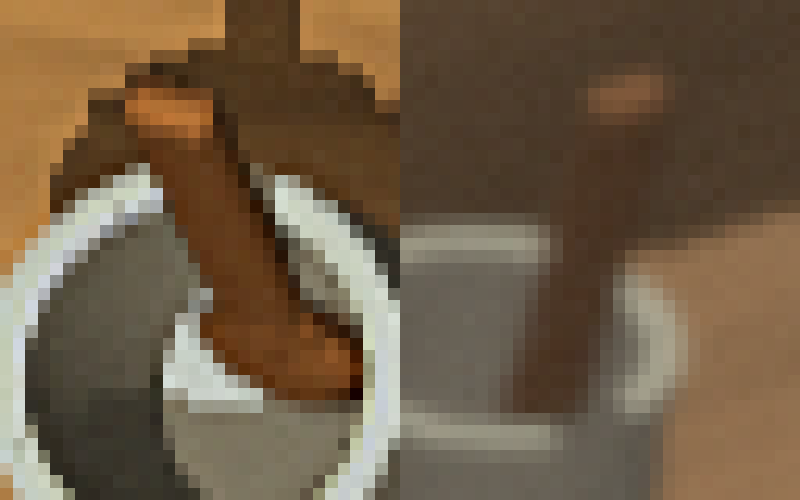

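The close-up shows the spoon's end face at top (179.5,247) and scene (342,125.5). It leans toward +x and slightly −y, with its flats facing the lean direction. I'll check that by projection and plan the reach for the pour.

```bash
cat >> h.py <<'E'
BK=np.array([.4824,-.2627,0]);BW=np.array([.5694,.0181,0]);CR=np.array([.4915,.2537,0]);G=bot.grip_point_offset
def rot(z,y):
    z=z/np.linalg.norm(z);y=y-z*(y@z);y/=np.linalg.norm(y);return Ro.from_matrix(np.stack([np.cross(y,z),y,z],1))
def eul(R):return R.as_euler("xyz")
def hold(az,dn,s=1):  # side grasp: azimuth, degrees below level
    a,d=np.radians([az,dn]);h=np.array([np.cos(a),np.sin(a),0])
    return h,rot(h*np.cos(d)-np.array([0,0,np.sin(d)]),s*np.array([-np.sin(a),np.cos(a),0]))
E
python3 - <<'E'
from h import *
# spoon flat check
tip=CR+[0,0,.008];end=np.array([.537,.242,.2003]);z=(end-tip)/np.linalg.norm(end-tip);print("len",np.linalg.norm(end-tip),np.degrees(np.arccos(z[2])))
y=np.cross(z,[z[0],z[1],0]);y/=np.linalg.norm(y);x=np.cross(y,z);print(x,y)
E2=tip+.2*z
for a,b in((.009,.005),(.009,-.005),(-.009,-.005),(-.009,.005)):
    P=E2+a*y+b*x;print(np.round((np.array(proj("top",P))-[166,238])*12.5),np.round((np.array(proj("scene",P))-[324,118])*12.5))
for dn in(10,20,30,40):
  for s in(1,-1):
    for az in(-60,-45,-30,-15,0):
      h,R=hold(az,dn,s);zt=R.as_matrix()[:,2]
      r=[]
      for az2 in (az,az+15,az+30,az+45):
        h2,R2=hold(az2,dn,s);z0=R2.as_matrix()[:,2]
        ok=[]
        for t in(0,60,90,125):
            Rt=Ro.from_rotvec(-np.radians(t)*h2)*R2
            ok.append(bot.solve_ik(np.array([.5694,-.067,.155])+Rt.as_matrix()[:,2]*.025,eul(Rt)))
        r.append("".join("x" if o is None else "o" for o in ok))
      q=[bot.solve_ik(BK+[0,0,.055]+zt*d,eul(R)) for d in(.025,-.09)]
      if q[0] is not None and q[1] is not None and "oooo" in r:print(dn,s,az,np.round(q,2).tolist(),r)
E
```

```text
len 0.19795562634085448 13.728829374072872
[ 0.94082292 -0.24192589 -0.23732697] [0.24904104 0.96849293 0.        ]
[122.  65.] [273.  87.]
[106. 116.] [249.  53.]
[202. 138.] [170.  73.]
[218.  87.] [195. 107.]
```

```bash
python3 - <<'E'
from h import *
for dn in(0,10,20,30,45):
  for s in(1,-1):
    for az in(-90,-75,-60,-45,-30,-15,0,15):
      h,R=hold(az,dn,s);zt=R.as_matrix()[:,2]
      q=[bot.solve_ik(BK+[0,0,.055]+zt*d,eul(R)) for d in(.025,-.09)]
      print(dn,s,az,*["x" if a is None else np.round(a,2).tolist() for a in q]) if any(a is not None for a in q) else 0
print("pour")
for dn in(0,10,20,30,45):
  for s in(1,-1):
    for az in(-60,-45,-30,-15,0,15,30,45,60,75,90):
      for sg in (-1,1):
        h2,R2=hold(az,dn,s);ok=""
        for t in(0,60,90,120):
            Rt=Ro.from_rotvec(sg*np.radians(t)*h2)*R2
            m=np.array([-h2[1],h2[0],0])*-sg  # mouth direction -sg*... 
            ok+="x" if bot.solve_ik(BW-[0,0,0]+[0,0,.16]-(.085*(-sg)*np.array([-h2[1],h2[0],0]))+Rt.as_matrix()[:,2]*.025,eul(Rt)) is None else "o"
        if ok[2:]=="oo":print(dn,s,az,sg,ok)
E
```

```text
0 1 -90 x [0.16, 1.32, -0.08, 1.75, -1.41, -3.14]
0 1 15 x [-1.54, 1.28, -0.44, 1.42, 1.33, -3.14]
0 -1 -90 x [0.16, 1.32, -0.08, 1.75, -1.41, 0.0]
0 -1 15 x [-1.54, 1.28, -0.44, 1.42, 1.33, 0.0]
10 1 -90 [-0.09, 0.93, -0.75, -0.56, -1.38, 1.11] [0.15, 0.99, -0.35, 0.93, -1.34, 2.28]
10 1 -75 [-0.13, 1.15, -1.04, -1.75, -1.15, 0.4] [0.15, 0.91, -1.01, -0.9, -1.36, 1.0]
10 1 0 x [-1.56, 0.92, -1.19, -0.58, 1.4, -1.53]
10 1 15 [-1.23, 0.94, -0.98, -0.78, 1.38, -1.14] [-1.53, 0.96, -0.64, 0.85, 1.29, -2.48]
10 -1 -90 [-0.09, 0.93, -0.75, -0.56, -1.38, -2.03] [0.15, 0.99, -0.35, 0.93, -1.34, -0.87]
10 -1 -75 [-0.13, 1.15, -1.04, -1.75, -1.15, -2.74] [0.15, 0.91, -1.01, -0.9, -1.36, -2.14]
10 -1 0 x [-1.56, 0.92, -1.19, -0.58, 1.4, 1.61]
10 -1 15 [-1.23, 0.94, -0.98, -0.78, 1.38, 2.0] [-1.53, 0.96, -0.64, 0.85, 1.29, 0.66]
20 1 -90 [-0.11, 0.8, -0.73, -0.26, -1.2, 1.25] [0.11, 0.78, -0.5, 0.59, -1.21, 1.88]
20 1 -75 [-0.16, 0.89, -1.05, -1.21, -1.03, 0.65] [0.1, 0.68, -0.99, -0.5, -1.19, 1.13]
20 1 -60 [-0.27, 1.1, -1.24, -1.87, -0.72, 0.32] x
20 1 0 [-1.14, 1.0, -1.25, -1.54, 1.02, -0.64
[... 2378 characters left out ...]
3, -2.91]
45 -1 -30 [-0.7, 0.51, -1.22, -0.94, 0.12, 3.02] x
45 -1 -15 [-0.85, 0.49, -1.18, -0.79, 0.41, 2.7] [-1.02, 0.09, -1.25, -0.39, 0.51, 2.55]
45 -1 0 [-0.96, 0.47, -1.05, -0.47, 0.62, 2.35] [-1.17, 0.17, -1.06, -0.02, 0.71, 2.11]
45 -1 15 [-1.02, 0.5, -0.86, -0.06, 0.75, 1.96] [-1.22, 0.3, -0.81, 0.38, 0.78, 1.69]
pour
0 1 -60 1 oooo
0 1 -45 1 oooo
0 1 60 -1 oooo
0 1 60 1 oooo
0 1 75 1 oooo
0 1 90 1 oooo
0 -1 -60 1 oooo
0 -1 -45 1 oooo
0 -1 60 -1 oooo
0 -1 60 1 oooo
0 -1 75 1 oooo
0 -1 90 1 oooo
10 1 60 1 oooo
10 1 75 1 oooo
10 -1 60 1 oooo
10 -1 75 1 oooo<sys>:0: UserWarning: Gimbal lock detected. Setting third angle to zero since it is not possible to uniquely determine all angles.
```

```bash
python3 - <<'E'
from h import *
for dn in(10,15,20,30,45):
  for psi in range(-180,180,20):     # mouth azimuth
    m=np.array([np.cos(np.radians(psi)),np.sin(np.radians(psi)),0]);ax=np.cross([0,0,1],m)
    for az in range(-100,120,20):
      h,R=hold(az,dn,1)
      if R.as_matrix()[:,2]@m<-.75:continue
      q=[]
      for t in(125,105,80,40,0):
        Rt=Ro.from_rotvec(np.radians(t)*ax)*R;zt=Rt.as_matrix()[:,2]
        p=bot.solve_ik(BW+[0,0,.165]-.085*m+zt*.025,eul(Rt))
        if p is None:
            p=bot.solve_ik(BW+[0,0,.165]-.085*m+zt*.025,eul(Rt*Ro.from_rotvec([0,0,np.pi])))
            if p is not None:p=np.array(p)-[0,0,0,0,0,100]
        if p is None:break
        q.append(p)
      if len(q)>=4:print(dn,psi,az,len(q),np.round(q[0],1).tolist(),np.round(q[3],1).tolist(),"tz",np.round((Ro.from_rotvec(np.radians(125)*ax)*R).as_matrix()[:,2],1))
E
```

```text
10 -180 -100 4 [0.4, 1.2, 0.3, 2.0, -1.4, -1.2] [0.3, 1.2, 0.6, 1.9, -1.1, -3.0] tz [ 0.2 -1.  -0. ]
10 -160 -100 4 [0.4, 0.6, -0.8, -0.8, -1.0, 2.9] [0.4, 1.0, 0.3, 1.5, -1.0, 2.9] tz [ 0.7 -0.7 -0.3]
10 -160 -80 5 [0.4, 1.0, -0.7, -1.4, -1.4, 2.4] [0.4, 0.9, -0.0, 1.0, -1.3, 2.6] tz [ 0.6 -0.8 -0. ]
10 -140 -100 4 [0.1, 0.4, -1.1, -1.0, -0.2, 2.6] [0.4, 0.8, 0.2, 1.3, -0.9, 2.6] tz [ 0.8 -0.1 -0.5]
10 -140 -80 5 [0.3, 0.7, -1.1, -1.4, -0.7, 2.6] [0.4, 0.7, -0.2, 0.7, -1.1, 2.3] tz [ 0.9 -0.4 -0.3]
10 -140 -60 5 [0.4, 1.0, -0.9, -1.9, -1.0, 2.3] [0.4, 0.7, -0.7, -0.5, -1.2, 1.5] tz [ 0.8 -0.6 -0. ]
10 -120 -100 4 [-0.2, 0.3, -0.9, -0.3, 0.6, 2.1] [0.3, 0.8, 0.2, 1.3, -0.7, 2.4] tz [ 0.6  0.4 -0.7]
10 -120 -80 5 [-0.1, 0.4, -1.2, -1.0, 0.3, 2.3] [0.4, 0.6, -0.2, 0.7, -0.9, 2.1] tz [ 0.8  0.2 -0.5]
10 -120 -60 5 [0.1, 0.8, -1.3, -1.8, -0.2, 2.4] [0.4, 0.5, -0.7, -0.2, -1.0, 1.6] tz [ 1.  -0.1 -0.3]
10 -100 -100 4 [-0.3, 0.5, -0.3, 0.9, 0.8, 1.4] [0.3, 0.8, 0.2, 1.4, -0.6, 2.2] tz [ 0.1  0.7 -0.7]
10 -100 -80 5 [-0.3, 0.3, -0.7, 0.2, 0.8, 1.6] [0.4, 0.6, -0.2, 0.9, -0.8, 2.0] tz [ 0.4 
[... 11757 characters left out ...]
, -1.1, -0.9, 0.9, 1.9] [0.3, 0.3, -0.7, 0.1, -0.6, 1.5] tz [ 0.7  0.6 -0.4]
20 -80 -100 5 [-0.3, 1.0, 0.4, 1.8, 0.6, 0.8] [0.3, 0.8, 0.2, 1.5, -0.4, 2.0] tz [-0.5  0.7 -0.5]
20 -80 -80 5 [-0.3, 0.8, 0.0, 1.4, 0.8, 0.8] [0.3, 0.5, -0.2, 1.0, -0.5, 1.7] tz [-0.1  0.8 -0.6]
20 -80 -60 5 [-0.4, 0.6, -0.4, 0.9, 1.0, 0.8] [0.3, 0.3, -0.6, 0.4, -0.5, 1.4] tz [ 0.2  0.8 -0.5]
20 -80 -40 5 [-0.5, 0.5, -0.8, 0.2, 1.2, 1.1] [0.3, 0.2, -0.9, -0.2, -0.4, 1.1] tz [ 0.5  0.8 -0.4]
20 -80 -20 5 [-0.5, 0.8, -1.2, -1.4, 1.2, 1.8] [0.1, 0.3, -1.3, -0.9, -0.1, 0.8] tz [ 0.7  0.7 -0.2]Traceback (most recent call last):
  File "<stdin>", line 11, in <module>
ValueError: time passes only in moves, steps and waits
```

```bash
cat >> h.py <<'E'
PM=np.array([np.cos(np.radians(80)),np.sin(np.radians(80)),0])
def pour(t,az,dn,g=None,off=.08,zz=.155,s=1,m=PM):
    h,R=hold(az,dn,s);Rt=Ro.from_rotvec(np.radians(t)*np.cross([0,0,1],m))*R
    g=BW+[0,0,zz]-off*m if g is None else g
    return g+Rt.as_matrix()[:,2]*.025,eul(Rt)
E
python3 - <<'E'
from h import *
print(bot.get_time_s())
f=lambda p:(lambda q:"x" if q is None else np.round(q,2).tolist())(bot.solve_ik(*p))
print("way",f(([.3,0,.42],[np.pi,0,0])))
for dn in(25,30):
    for az in(15,30):
        h,R=hold(az,dn);z=R.as_matrix()[:,2];e=eul(R)
        print(dn,az,[f((BK+[0,0,.055]+z*d+[0,0,l],e)) for d,l in((-.12,0),(.025,0),(.025,.14))])
    for az in(30,45,60):print(dn,az,[f(pour(t,az,dn)) for t in(0,60,90,125)])
E
```

```text
0.1
way [-0.25, -0.18, -0.17, 1.58, 0.0, 2.9]
25 15 [[-1.51, 0.6, -0.78, 0.6, 1.09, -2.03], [-1.17, 0.71, -0.95, -0.38, 1.11, -1.25], [-1.17, 0.34, -0.88, 0.06, 1.11, -1.25]]
25 30 [[-1.44, 0.76, -0.42, 1.08, 0.99, -2.35], [-1.17, 0.77, -0.59, 0.46, 1.12, -1.86], [-1.17, 0.51, -0.54, 0.78, 1.12, -1.86]]
25 30 [[-0.74, 0.43, -1.06, -0.49, 1.05, -0.93], [-0.21, 0.17, -1.08, -0.45, -0.05, -1.21], [0.07, 0.32, -1.05, -0.58, -0.62, -1.38], [0.25, 0.72, -1.05, -1.18, -1.14, -1.89]]
25 45 [[-0.77, 0.51, -0.72, 0.31, 1.13, -1.54], [-0.27, 0.15, -0.85, 0.04, 0.05, -1.36], [0.04, 0.26, -0.81, -0.01, -0.55, -1.36], [0.26, 0.56, -0.74, -0.1, -1.17, -1.45]]
25 60 [[-0.76, 0.68, -0.38, 0.97, 1.08, -2.08], [-0.29, 0.23, -0.59, 0.44, 0.1, -1.51], [0.01, 0.32, -0.55, 0.44, -0.49, -1.37], [0.24, 0.64, -0.38, 0.67, -1.09, -1.11]]
30 15 [[-1.47, 0.49, -0.8, 0.54, 1.03, -1.88], [-1.14, 0.65, -0.93, -0.29, 1.02, -1.24], [-1.14, 0.3, -0.85, 0.14, 1.02, -1.24]]
30 30 [[-1.41, 0.66, -0.46, 1.0, 0.95, -2.21], [-1.14, 0.72, -0.62, 0.41, 1.04, -1.76], [-1.14, 0.46, -0.54, 0.73, 1.04, -1.76]]
30 30 [[-0.71, 0.36, -1.01, -0.32, 0.96, -0.96], [-0.15, 0.17, -1.03, -0.36, -0.17, -1.15], [0.12, 0.36, -1.0, -0.51, -0.74, -1.31], [0.28, 0.79, -1.01, -1.26, -1.24, -1.93]]
30 45 [[-0.74, 0.46, -0.71, 0.33, 1.05, -1.49], [-0.21, 0.16, -0.81, 0.08, -0.06, -1.31], [0.09, 0.31, -0.77, 0.04, -0.66, -1.3], [0.28, 0.62, -0.68, -0.02, -1.26, -1.36]]
30 60 [[-0.73, 0.62, -0.4, 0.9, 1.01, -1.97], [-0.24, 0.24, -0.57, 0.46, -0.01, -1.46], [0.06, 0.37, -0.51, 0.48, -0.59, -1.31], [0.26, 0.71, -0.32, 0.8, -1.17, -0.98]]
```

```bash
python3 - <<'E'
from h import *
bot.move_j([-.25,-.18,-.17,1.58,0,0])
h,R=hold(20,25);z=R.as_matrix()[:,2];e=eul(R);g=BK+[0,0,.055]
bot.movep(g-.12*z,e);print(bot.get_time_s())
bot.move_straight(g+.025*z,e,v=.12);print(bot.get_ft_force())
bot.move_gripper(.03);print(bot.get_finger_gap(),bot.get_grip_force(),bot.get_ft_force(),bot.get_time_s())
bot.move_straight(g+.025*z+[0,0,.14],e,v=.15)
print(bot.get_finger_gap(),bot.get_time_s())
t,s=bot.capture("top"),bot.capture("scene")
cv2.imwrite("pics/p1.png",np.hstack([t[100:400,200:500],s[100:400,50:350]]))
E
```

```text
3.9583
[ 0.40759388 -0.05939985  0.57523676]
0.06625813242854879 66.68054547160864 [-1.50321954 -1.09113092  4.56316424] 5.6333
0.0659141471429065 6.7167
```

View pics/p1.png

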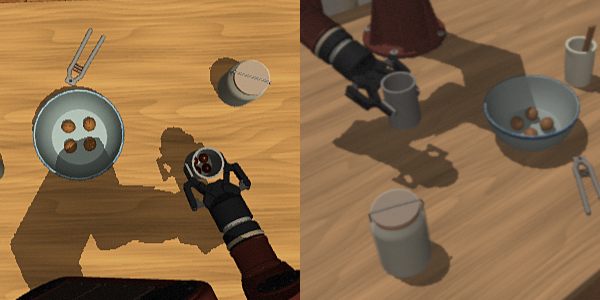

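```bash
python3 - <<'E'
from h import *
bot.movep(*pour(55,50,25,off=.09,zz=.2));print(bot.get_time_s(),bot.get_finger_gap())
p,e=pour(80,50,25);bot.move_straight(p,e,v=.08);print(bot.get_time_s())
for t in(90,97,104,111,118,124):
    p,e=pour(t,50,25);bot.move_straight(p,e,v=.015)
print(bot.get_time_s(),bot.get_ee_pos()-p)
bot.sleep(.5)
t,s=bot.capture("top"),bot.capture("scene")
cv2.imwrite("pics/p2.png",np.hstack([t[100:400,150:450],s[100:400,150:450]]))
E
```

```text
7.8833 0.06620572235129646
8.5833
10.6333 [ 3.20728485e-05  7.04817018e-05 -4.77090326e-04]
```

View pics/p2.png

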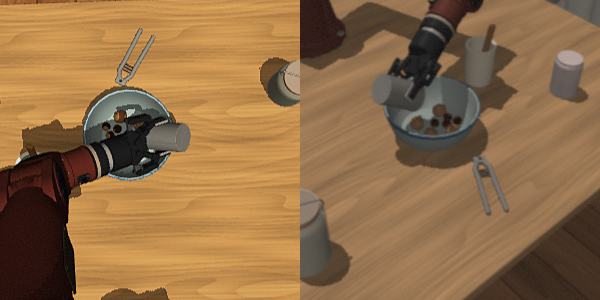

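The chestnuts now lie dark among the walnuts around top-view crop (112,128), and none are on the counter. Next I put the beaker back.

```bash
python3 - <<'E'
from h import *
p,e=pour(80,50,25,zz=.175);bot.move_straight(p,e,v=.06)
p,e=pour(55,50,25,off=.09,zz=.2);bot.move_straight(p,e,v=.1)
h,R=hold(20,25);z=R.as_matrix()[:,2];e=eul(R);g=BK+[0,0,.055]
bot.movep(g+.025*z+[0,0,.08],e)
bot.move_straight(g+.025*z+[0,0,.02],e,v=.12)
bot.move_straight(g+.025*z+[0,0,.0008],e,v=.03);print(bot.get_ft_force(),bot.get_time_s())
bot.move_gripper(.085);print(bot.get_finger_gap())
bot.move_straight(g-.11*z,e,v=.15)
bot.move_j([-.25,-.18,-.17,1.58,0,0]);print(bot.get_time_s())
t,s=bot.capture("top"),bot.capture("scene")
c=lambda i,u,v,w,h:cv2.resize(i[v:v+h,u:u+w],(400,300),interpolation=cv2.INTER_CUBIC)
cv2.imwrite("pics/p3.png",np.vstack([np.hstack([c(t,210,180,133,100),c(t,342,220,107,80)]),np.hstack([c(s,220,165,133,100),c(t,130,220,107,80)])]))
E
```

```text
[ 0.42643911  0.6398182  -1.30060334] 15.2417
0.0848142103034351
18.4583
```

View pics/p3.png

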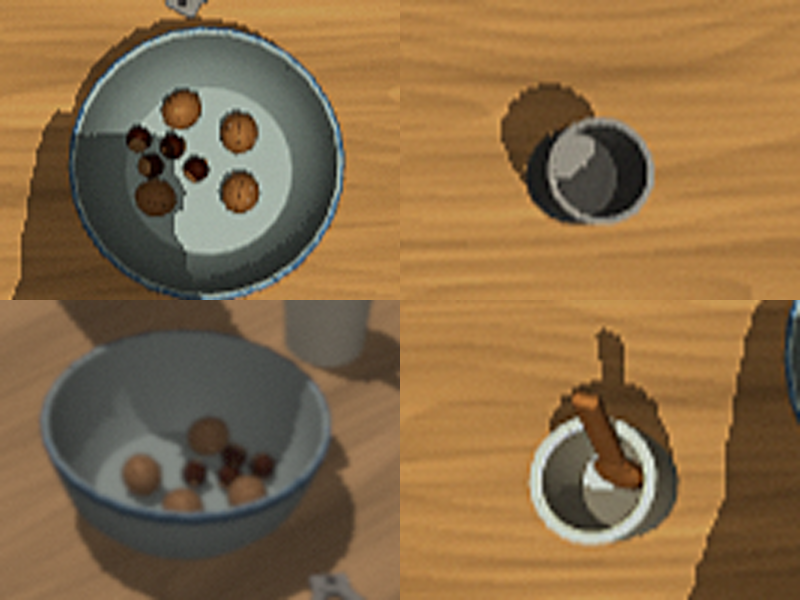

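All four chestnuts are in the bowl, the beaker is upright and empty, and the spoon hasn't moved (top crop handle end ~(585,400)). The floor toward −x in the bowl has no nuts, so the head can go in there. Now I'll grasp the spoon.

```bash
cat >> h.py <<'E'
TIP=CR+[0,0,.008];_e=np.array([.537,.242,.2003]);ZS=(_e-TIP)/np.linalg.norm(_e-TIP)
_x=np.array([ZS[0],ZS[1],0]);XS=_x-ZS*(_x@ZS);XS/=np.linalg.norm(XS)
SG=-1
RL=rot(-ZS,SG*XS)                       # leaning grasp
RV=rot(np.array([0,0,-1.]),SG*_x)       # spoon upright
L=.152-G                                # tip to TCP
def tcpV(tip):return np.asarray(tip)+[0,0,L]
E
python3 - <<'E'
from h import *
import h
for sg in(1,-1):
    r=[]
    for p,R in((TIP+(L+.1)*ZS,rot(-ZS,sg*XS)),(TIP+L*ZS,rot(-ZS,sg*XS)),(tcpV(TIP+[0,0,.14]),rot(np.array([0,0,-1.]),sg*h._x)),*[(tcpV(BW+[.057*np.cos(a),.057*np.sin(a),.017]),rot(np.array([0,0,-1.]),sg*h._x)) for a in(0,1.57,3.14,4.71)]):
        q=bot.solve_ik(p,eul(R));r.append("x" if q is None else np.round(q,2).tolist())
    print(sg,r)
E
```

```text
1 [[0.23, 0.61, 0.33, 1.5, 0.11, 2.04], [0.25, 0.62, 0.09, 1.25, 0.11, 2.06], [0.34, 0.32, 0.02, 1.27, 0.0, 2.17], [-0.09, 0.53, 0.0, 1.04, 0.0, 1.73], [0.0, 0.44, -0.15, 0.98, 0.0, 1.83], [-0.11, 0.33, -0.32, 0.92, 0.0, 1.72], [-0.2, 0.43, -0.16, 0.97, 0.0, 1.63]]
-1 [[0.23, 0.61, 0.33, 1.5, 0.11, -1.1], [0.25, 0.62, 0.09, 1.25, 0.11, -1.08], [0.34, 0.32, 0.02, 1.27, 0.0, -0.97], [-0.09, 0.53, 0.0, 1.04, 0.0, -1.41], [0.0, 0.44, -0.15, 0.98, 0.0, -1.32], [-0.11, 0.33, -0.32, 0.92, 0.0, -1.43], [-0.2, 0.43, -0.16, 0.97, 0.0, -1.52]]
```

```bash
python3 - <<'E'
from h import *
e=eul(RL)
bot.movep(TIP+(L+.13)*ZS,e);bot.move_gripper(.06);print(bot.get_time_s())
bot.move_straight(TIP+L*ZS,e,v=.12);print(bot.get_ft_force())
bot.move_gripper(.0);print(bot.get_finger_gap(),bot.get_grip_force(),bot.get_ft_force(),bot.get_time_s())
bot.move_straight(TIP+L*ZS+[0,0,.006],e,v=.03)
bot.move_straight(tcpV(TIP+[0,0,.01]),eul(RV),v=.05);print(bot.get_ft_force())
bot.move_straight(tcpV(TIP+[0,0,.15]),eul(RV),v=.15)
print(bot.get_finger_gap(),bot.get_time_s())
t,s=bot.capture("top"),bot.capture("scene")
cv2.imwrite("pics/p4.png",np.hstack([t[150:400,130:380],s[50:300,220:470]]))
E
```

```text
20.3583
[-0.14350547  0.20027075 -0.11000667]
0.009325519155774028 59.80305254459381 [ 0.40584992 -1.00390233  0.43296473] 22.1
[ 0.39682293 -0.96336583 -0.59375764]
0.009238861395475006 24.3333
```

View pics/p4.png

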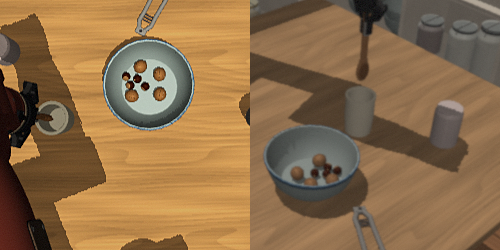

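The spoon is held upright above the crock, with the head tip at about scene pixel (332,130). Now I stir, watching the force.

```bash
python3 - <<'E'
from h import *
print(proj("scene",TIP+[0,0,.15]))
e=eul(RV);r=.057
P=lambda a,z,r=r:tcpV(BW+[r*np.cos(a),r*np.sin(a),z])
bot.move_straight(P(np.pi,.158),e,v=.2)
bot.move_straight(P(np.pi,.019),e,v=.12);print(bot.get_time_s(),bot.get_ft_force())
N=16;log=[]
for k in range(1,3*N+3):
    bot.move_straight(P(np.pi+2*np.pi*k/N,.019),e,v=.1)
    f=np.array(bot.get_ft_force());log.append(round(float(np.hypot(*f[:2])),1))
    if log[-1]>12:print("force",k,f);break
print(log,bot.get_time_s(),bot.get_finger_gap())
t=bot.capture("top");cv2.imwrite("pics/p5.png",t)
E
```

```text
(np.float64(330.6289298752261), np.float64(130.26263941291793))
27.075 [ 0.23094535 -0.5469595  -0.3980981 ]
[0.3, 0.9, 0.6, 0.4, 0.8, 0.7, 0.4, 0.7, 1.1, 0.7, 0.7, 1.4, 0.8, 0.3, 7.8, 11.0, 5.6, 0.7, 0.9, 1.2, 3.6, 9.8, 0.9, 1.2, 0.6, 0.3, 2.9, 5.8, 1.9, 0.7, 0.5, 0.2, 0.7, 0.6, 1.0, 1.2, 1.2, 5.4, 0.6, 0.5, 0.7, 3.6, 5.3, 5.6, 0.4, 0.2, 0.5, 0.3, 0.6, 1.3] 45.825 0.009321399080879245
```

```bash
python3 - <<'E'
from h import *
e=eul(RV);p=np.array(bot.get_ee_pos())
bot.move_straight([p[0],p[1],L+.16],e,v=.18)
bot.move_straight(tcpV(TIP+[0,0,.15]),e,v=.25);print(bot.get_time_s(),proj("top",TIP+[0,0,.15]),proj("scene",TIP+[0,0,.15]))
t,s=bot.capture("top"),bot.capture("scene")
m=(cv2.cvtColor(t,cv2.COLOR_BGR2HSV)[...,1]<75).astype(np.uint8);m[:186]=0;m[:,:225]=0;m[:,330:]=0
print(cv2.minEnclosingCircle(cv2.findNonZero(m)))
c=lambda i,u,v,w,h:cv2.resize(i[v:v+h,u:u+w],(400,300),interpolation=cv2.INTER_CUBIC)
cv2.imwrite("pics/p6.png",np.vstack([np.hstack([c(t,210,180,133,100),c(t,130,220,107,80)]),np.hstack([c(s,220,165,133,100),c(s,280,80,133,100)])]))
E
```

```text
48.075 (np.float64(178.06374245447626), np.float64(267.3916375468989)) (np.float64(330.6289298752261), np.float64(130.26263941291793))
((292.5, 304.0), 117.79335021972656)
```

View pics/p6.png

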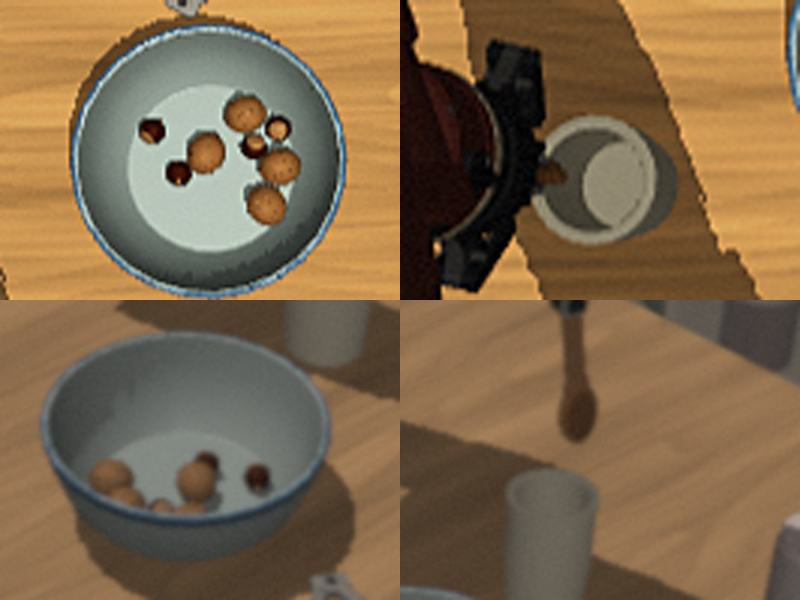

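All eight nuts are in the bowl, and the bowl is still at crop centre (208,161). The spoon tip sits at scene ≈(339,127), but I predicted (330.6,130.3). It has pivoted in the pads, so I'll measure the angle and compensate.

```bash
cat >> h.py <<'E'
def tipAt(th,R=RV,p=None):   # spoon turned by th about pad axis through the grasp point
    M=R.as_matrix();p=tcpV(TIP+[0,0,.15]) if p is None else p
    g=p-G*M[:,2];d=Ro.from_rotvec(th*M[:,1]).apply(M[:,2]);return g+.152*d,g,d
E
python3 - <<'E'
from h import *
s=bot.capture("scene");hsv=cv2.cvtColor(s,cv2.COLOR_BGR2HSV)
roi=s[95:135,322:352].astype(int);bg=(roi[...,2]<125)&(hsv[95:135,322:352,1]>90)
for r in range(0,40,3):
    x=np.where(bg[r])[0];print(95+r,(x.min()+322,x.max()+322,len(x)) if len(x) else None,end="; ")
print()
for th in range(-16,17,4):
    a,g,d=tipAt(np.radians(th));print(th,np.round([*proj("scene",a),*proj("scene",g+.12*d),*proj("top",a)],1),(a-TIP).round(3))
E
```

```text
95 (np.int64(334), np.int64(341), 8); 98 (np.int64(334), np.int64(341), 8); 101 (np.int64(334), np.int64(341), 8); 104 (np.int64(334), np.int64(342), 9); 107 (np.int64(334), np.int64(342), 9); 110 (np.int64(334), np.int64(344), 11); 113 (np.int64(333), np.int64(345), 13); 116 (np.int64(333), np.int64(345), 13); 119 (np.int64(332), np.int64(345), 14); 122 (np.int64(333), np.int64(344), 12); 125 (np.int64(334), np.int64(343), 10); 128 (np.int64(338), np.int64(338), 1); 131 None; 134 (np.int64(322), np.int64(331), 10); 
-16 [344.8 124.7 343.  115.1 160.1 263.3] [0.01  0.041 0.156]
-12 [341.3 126.4 340.2 116.5 164.7 264.3] [0.008 0.031 0.153]
-8 [337.7 127.9 337.3 117.7 169.2 265.4] [0.005 0.02  0.151]
-4 [334.2 129.2 334.5 118.7 173.6 266.4] [0.003 0.01  0.15 ]
0 [330.6 130.3 331.6 119.5 178.1 267.4] [0.   0.   0.15]
4 [327.1 131.1 328.8 120.1 182.4 268.4] [-0.003 -0.01   0.15 ]
8 [323.5 131.6 325.9 120.5 186.7 269.4] [-0.005 -0.02   0.151]
12 [320.  131.9 323.1 120.7 190.9 270.4] [-0.008 -0.031  0.153]
16 [316.6 132.  320.4 120.7 195.  271.3] [-0.01  -0.041  0.156]
```

```bash
python3 - <<'E'
from h import *
th=np.radians(-8.5)
def cmd(R,tip,zs):
    Rc=Ro.from_rotvec(-th*R.as_matrix()[:,1])*R
    return tip+.152*zs+G*Rc.as_matrix()[:,2],eul(Rc)
up=np.array([0,0,1.])
def mv(R,dz,zs,v):
    p,e=cmd(R,TIP+[0,0,dz],zs);bot.move_straight(p,e,v=v)
mv(RV,.15,up,.06);mv(RV,.125,up,.15)
s=bot.capture("scene");cv2.imwrite("pics/s7.png",s);print(proj("scene",TIP+[0,0,.125]),bot.get_time_s())
t=bot.capture("top")
c=lambda i,u,v,w,h:cv2.resize(i[v:v+h,u:u+w],(400,300),interpolation=cv2.INTER_CUBIC)
cv2.imwrite("pics/p7.png",np.hstack([c(s,290,100,80,60),c(t,146,235,80,60)]))
E
```

```text
(np.float64(329.8716506036504), np.float64(138.45020124203808)) 48.8917
```

View pics/p7.png

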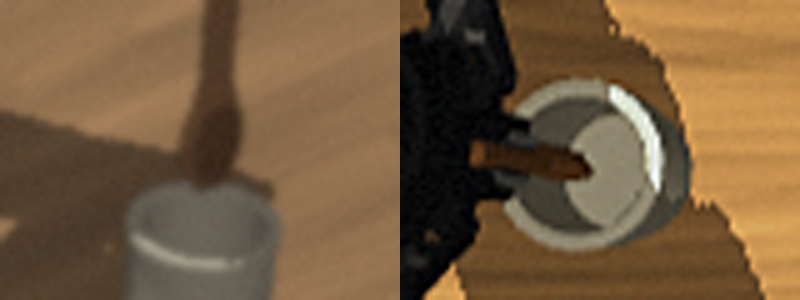

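The tip now projects to (331,137), matching the prediction of (330,138), and it is centred over the mouth. I'll insert it.

```bash
python3 - <<'E'
from h import *
th=np.radians(-8.5)
def cmd(R,tip,zs):
    Rc=Ro.from_rotvec(-th*R.as_matrix()[:,1])*R
    return tip+.152*zs+G*Rc.as_matrix()[:,2],eul(Rc)
up=np.array([0,0,1.])
def mv(R,dz,zs,v):
    p,e=cmd(R,TIP+[0,0,dz],zs);bot.move_straight(p,e,v=v);print(np.round(bot.get_ft_force(),1))
mv(RV,.06,up,.1);mv(RV,.012,up,.08);mv(RL,.006,ZS,.05);mv(RL,.003,ZS,.03)
bot.move_gripper(.06);bot.sleep(.3)
p,e=cmd(RL,TIP+.13*ZS,ZS);bot.move_straight(p,e,v=.15)
bot.move_j([-.25,-.18,-.17,1.58,0,-1]);print(bot.get_time_s())
t,s=bot.capture("top"),bot.capture("scene")
cv2.imwrite("pics/p8.png",np.hstack([cv2.resize(t[120:300,100:430],(480,262)),cv2.resize(s[100:300,120:440],(320,200))[:200].copy() if 0 else cv2.copyMakeBorder(s[100:300,120:440],0,62,0,0,0)]))
E
```

```text
[ 1.6 -0.9 -1.3]
[ 0.1 -0.6 -0.4]
[-0.9  1.1 -0.9]
[-0.1 -0.6  0.1]
54.8167
```

View pics/p8.png

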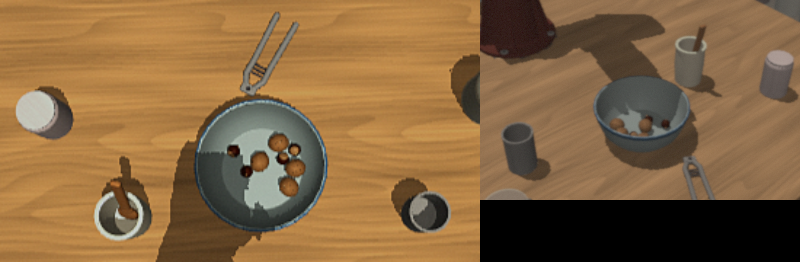

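The spoon stands head down in the crock (handle end ~(115,183)). All eight nuts are in the bowl, the beaker is upright and empty, and the other items look undisturbed.

```bash
python3 -c "
from cell import bot
print(bot.finish_job())"
```

```text
the job is handed in; nothing more can be done
None
```

I handed in the job at about 55 s of the 72 s: the chestnuts are in the bowl, the empty beaker is upright on the counter, the nuts got about three turns, and the spoon is back in the crock head down. All eight nuts stayed in the bowl, and nothing else looked moved in the last picture.

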